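# Pack the slanted condiment crate

### The job

Pack the pepper mill, the red-capped spice jar and the sardine tin into the slanted wooden crate next to the jam jar, so that everything fits in together and sits on the crate's floor: the tin on its long edge, lengthwise across the crate, and the mill and the spice jar on their feet, square to the sloping floor. Set each one down gently rather than dropping it in, keep the jam jar standing in its place in the crate, and leave the milk jug, the mug and the garlic where they are.

Things in the scene. Friction and masses are not known exactly. Their poses are not given: they have to be found in the camera images.
- crate: Open slatted light-wood crate, fixed on a low steel-rod stand, its open top leaning 25 degrees to its front (the robot's side). Inside 83 mm front to back, 180 mm wide; walls 40 mm high, 8 mm thick. Origin: centre of the inner floor, 52 mm above the worktop. x runs along the floor from front to back (rising 25 degrees), y across to its left end, z square to the floor, out of the open top.
- jam_jar: Closed jam jar with white lid, 72 mm in diameter, 102 mm high, 0.5 kg, standing loose in the crate at its right (-y) end and resting against the front wall. Origin: centre of its underside; z along its axis to the lid. The free space left of it is about 107 mm wide.
- mill: Turned reddish wooden pepper mill, 139 mm high, standing loose on the worktop (the like mill on the brown tray farther back stays there). Foot 54 mm in diameter; round head from 95 to 132 mm above the foot, widest (47 mm) at 112 mm, a small knob above. Origin: centre of its underside; z up its axis. 0.22 kg. The head does not turn.
- spice: Round glass spice jar with a red cap, standing on the worktop: 45 mm in diameter, 106 mm high, cap 45 mm in diameter from 85 to 106 mm. Origin: centre of its underside; z up its axis. 0.11 kg.
- tin: Flat rounded sardine tin, 63 mm (its x) by 105 mm (its y) by 24 mm thick (its z, bottom to blue lid), 0.15 kg. It starts on one long edge on the worktop, some 60 mm high: its x points nearly straight down, its y is level along its length, its z nearly level across its thickness. Its sides are drafted (wider at the lid), so it leans about 8 degrees. Origin: centre of its bottom face.
- tin_mid (a point): Centre of the sardine tin (12 mm from its bottom face along its z).
- milk_jug: Steel milk jug, 65 mm in diameter, 78 mm high, with a handle; bystander beyond the goods. Origin: centre of its underside.
- mug: Green mug, 86 mm in diameter, 96 mm high; bystander beyond the crate. Origin: centre of its underside.
- garlic: Garlic bulb, 60 mm wide, 58 mm high; bystander behind the work. Origin: centre of its underside.
Things that resemble listed ones, but are neither listed nor needed, are in the scene too. What is shaped like the spice but pink or turquoise is not meant.

How it is judged:
At the end, for the whole second after the job is handed in: Mill and both jars stand in the crate, foot within 12 mm of its floor, axis within 0.26 rad of square to it; the tin is there on a long edge (x axis within 0.35 rad of square to the floor, y within 0.3 of the crate's y, centre 18-42 mm above it); all origins inside the walls; all at rest (x of mill in the frame of crate between -0.0415 and 0.0415 m and y of mill in the frame of crate between -0.09 and 0.09 m and z of mill in the frame of crate between -0.006 and 0.012 m and angle between the z axis of each of mill, spice, jam_jar and the z axis of crate, either way round below 0.26 rad and linear speed of each of mill, spice, jam_jar, tin below 0.02 m/s and x of spice in the frame of crate between -0.0415 and 0.0415 m and y of spice in the frame of crate between -0.09 and 0.09 m and z of spice in the frame of crate between -0.006 and 0.012 m and x of jam_jar in the frame of crate between -0.0415 and 0.0415 m and y of jam_jar in the frame of crate between -0.09 and 0.09 m and z of jam_jar in the frame of crate between -0.006 and 0.012 m and x of tin_mid in the frame of crate between -0.0415 and 0.0415 m and y of tin_mid in the frame of crate between -0.09 and 0.09 m and z of tin_mid in the frame of crate between 0.018 and 0.042 m and angle between the x axis of tin and the z axis of crate, either way round below 0.35 rad and angle between the y axis of tin and the y axis of crate, either way round below 0.3 rad); the robot touches nothing.
It fails at once if the mill, the spice jar or the tin is dropped or thrown into the crate: it moves faster than 0.5 m/s within the crate's mouth ((x of mill in the frame of crate between -0.0515 and 0.0515 m and y of mill in the frame of crate between -0.1 and 0.1 m and z of mill in the frame of crate between -0.02 and 0.07 m and linear speed of mill above 0.5 m/s) or (x of spice in the frame of crate between -0.0515 and 0.0515 m and y of spice in the frame of crate between -0.1 and 0.1 m and z of spice in the frame of crate between -0.02 and 0.07 m and linear speed of spice above 0.5 m/s) or (x of tin_mid in the frame of crate between -0.0515 and 0.0515 m and y of tin_mid in the frame of crate between -0.1 and 0.1 m and z of tin_mid in the frame of crate between -0.02 and 0.09 m and linear speed of tin above 0.5 m/s)).
It fails at once if the milk jug, the mug or the garlic is moved by more than 25 mm (distance of any of milk_jug, mug, garlic from where it was at the start of the episode above 0.025 m).
It fails at once if the jam jar is lifted out or carried off: it moves more than 40 mm (distance of jam_jar from where it was at the start of the episode above 0.04 m).
It also fails if it takes over 72 s, if anything falls off the work surface, if the arm or the gripper's body presses on something with over 40 N, if the wrist force passes 120 N, or if a joint passes its speed limit or range.

### The arm

A 6-joint arm with a two-finger parallel gripper is mounted at the origin on a cart in front of the work surface, level with it; the furniture and walls round the work are solid. World frame = base frame: x ahead of the robot, y to its left, z up, the work surface at z = 0. Lengths are in m, angles in rad, forces in N, time in s.
With the tool pointing down it reaches from about 0.35 to 0.975 m from the base axis. Payload 17.4 kg.
Tool frame: the origin (TCP) lies at the centre of the arm's flange, where the gripper is bolted on; the fingertips stand 173 mm ahead of it and the grasp point (between the pads) lies 155 mm ahead of it; z points along the fingers, y is the line along which they close (so a half turn about z gives the same grasp; the last joint's range is limited). The gripper opens to 85 mm and grips with 20 to 120 N. Pads are 22 mm wide; open, the fingers measure 114 mm over their backs; the gripper's body (76 mm by 85 mm) begins 54 mm behind the grasp point. The pads swing forward as they close: fully open they stand 13 mm farther back than shut.
Start: joints at [1.264, 0.116, 1.442, -0, 1.584, -0.038], TCP at [0.179, 0.651, 0.405] pointing down, gripper open.
Joint ranges: [-2.83, 2.83], [-0.83, 2.19], [0.07, 2.5], [-1.14, 4.28], [0.01, 3], [-2.97, 2.97]. Speed limits (rad/s): [1.89, 1.89, 2.22, 3.14, 3.14, 3.14].

### API

Orientations are given as a unit quaternion [w, x, y, z].
In Python, from rig import sensors, eyes, job_done gives the robot as it stands.
- The arm moves only by the shell command python3 -m jog 'ROWS' [FORCE]. ROWS is JSON, a list of rows, each a list of 7 numbers: the turn, a rotation vector about the world's x, y, z in degrees, then the shift along the world's x, y, z in mm, then the opening, from 0 (shut) to 1 (fully open). In form: [[rx, ry, rz, tx, ty, tz, fingers], ...]. A call has 1 to 20 rows; each row shifts and turns the commanded pose from where the row before left it; what a row does not reach is not made up. A row lasts 1/10 s, in which the tool goes at most 50 mm and 8.59 degrees, less where a joint would pass 70% of its speed; a pose out of reach is approached as far as the arm can. A call with a gripper value outside its range is refused whole. The fingers move at their own pace and stop on an object; FORCE is the grip in N (left out, the last holds). Time passes only in rows, so rows that do not move let the fingers close. It gives the time, the measured TCP pose, the force, the opening and the grip force at its end, in the units of the state.
- sensors.get_state(): the state, without advancing time (a new reading comes with each control period).
- eyes.grab_frame(name): name is "scene" or "side" or "wrist"; returns (picture, depth): 400x640x3 uint8, red, green, blue; 400x640 float32, m along the optical axis (not along the pixel's ray), 0 where there is no reading.
- eyes.get_calibration(name): a dict with "K" (3x3 intrinsics, pixels), "k1" (the pictures are not rectified: a ray, as slopes to the right and down, at radius r is drawn at 1 + k1 r^2 times it, then the intrinsics apply), "world_to_cam" (4x4, takes a point from world to camera coordinates). Camera axes: x right, y down, z forward; pixel columns grow to the right and rows downward; lengths in m; the calibration is good to about 2 mm. A picture is of the moment at which its call begins: read the wrist's pose just before it. get_calibration takes no time and is no camera call; for the wrist camera it gives the pose at the moment of the call.
- job_done(): hands the job in; it is judged then, once.
The state is a dict: "time": time; "joint_pos": joint angles; "qvel": joint speeds; "joint_torque": joint torques, N m; "ee_pos": TCP position; "tcp_rot": TCP orientation; "contact_force": force on the tool from outside, world axes, zero at the start; "ft_torque": the same for the moment, N m; "gripper_width": finger opening in m; "gripper_force": force on a finger pad.
Only numpy, scipy, OpenCV 4.12 (cv2) and the standard library are available. Lean on these libraries where they do the work, as an engineer would, in place of code of your own. Each camera call takes 0.05 s, during which the arm holds its last target. There are 200 camera calls.

## Working session

There is one attempt and no reset: what is moved stays moved. The work goes in short steps, Python scripts to look and compute and a shell command to move; the robot and the scene stay as the last step left them, time stands still between calls to the robot, and variables do not carry over. Pictures are saved under pics/ and viewed, at most 10 in all, crops included, and the job is handed in when it is done.

```bash
mkdir -p pics; ls
cat > h.py <<'E'
import numpy as np, cv2
from rig import sensors, eyes
def grab(n):
    c=eyes.get_calibration(n); p,d=eyes.grab_frame(n); return p,d,c
def rays(uv,c):
    K=c["K"]; k1=c["k1"]; uv=np.atleast_2d(uv).astype(float)
    q=np.c_[(uv[:,0]-K[0][2])/K[0][0],(uv[:,1]-K[1][2])/K[1][1]]; s=q.copy()
    for _ in range(20): s=q/(1+k1*(s**2).sum(1,keepdims=True))
    return s
def pts(uv,z,c):
    s=rays(uv,c); z=np.asarray(z).reshape(-1,1); P=np.c_[s*z,z]
    T=np.linalg.inv(c["world_to_cam"]); return P@T[:3,:3].T+T[:3,3]
def cloud(d,c):
    v,u=np.mgrid[:400,:640]; return pts(np.c_[u.ravel(),v.ravel()],d.ravel(),c).reshape(400,640,3)
def plane(uv,z,c):
    s=rays(uv,c); T=np.linalg.inv(c["world_to_cam"]); D=np.c_[s,np.ones(len(s))]@T[:3,:3].T; o=T[:3,3]
    return o+D*((z-o[2])/D[:,2:])
def proj(P,c):
    P=np.atleast_2d(P); T=np.array(c["world_to_cam"]); q=P@T[:3,:3].T+T[:3,3]; s=q[:,:2]/q[:,2:]
    s=s*(1+c["k1"]*(s**2).sum(1,keepdims=True)); K=np.array(c["K"]); return s*[K[0,0],K[1,1]]+[K[0,2],K[1,2]]
E
python3 - <<'E'
from h import *
ims=[]
for n in ["scene","side","wrist"]:
    p,d,c=grab(n); np.savez(n,p=p,d=d,**{k:np.array(v) for k,v in c.items()}); cv2.imwrite(f"pics/{n}0.png",p[:,:,::-1])
    print(n,np.round(c["K"],1).tolist(),c["k1"],np.round(np.linalg.inv(c["world_to_cam"]),3).tolist(), (d>0).mean())
print(sensors.get_state())
E
```

```text
pics
scene [[400.5, 0.0, 314.1], [0.0, 400.5, 199.9], [0.0, 0.0, 1.0]] -0.0006926608557043188 [[-0.967, -0.207, 0.147, 0.332], [-0.253, 0.758, -0.601, 0.613], [0.013, -0.618, -0.786, 0.951], [0.0, 0.0, 0.0, 1.0]] 0.9960390625
side [[415.4, 0.0, 318.5], [0.0, 415.4, 192.3], [0.0, 0.0, 1.0]] -0.04451624930390538 [[-0.971, -0.185, 0.154, 0.28], [-0.241, 0.749, -0.617, 0.709], [-0.001, -0.636, -0.772, 1.049], [0.0, 0.0, 0.0, 1.0]] 0.9963125
wrist [[303.8, 0.0, 316.7], [0.0, 303.8, 202.0], [0.0, 0.0, 1.0]] 0.012161816970753928 [[0.265, 0.912, 0.312, 0.099], [0.964, -0.25, -0.088, 0.673], [-0.002, 0.324, -0.946, 0.373], [0.0, 0.0, 0.0, 1.0]] 0.9962578125
{'time': 0.15, 'joint_pos': array([ 1.26424033e+00,  1.16362371e-01,  1.44212404e+00, -8.88750241e-06,
        1.58399626e+00, -3.78366813e-02]), 'qvel': array([-0.000971  , -0.0029094 , -0.0024039 , -0.00023047,  0.00141775,
       -0.00134831]), 'joint_torque': array([ 1.32224228e-03, -7.32504487e+01, -6.32846332e+01, -2.14887137e-05,
        4.86093457e-03, -4.95489473e-05]), 'ee_pos': array([0.17924525, 0.65077042, 0.40413316]), 'tcp_rot': array([-7.18730344e-05,  1.33955812e-01,  9.90987206e-01, -4.39188589e-04]), 'contact_force': array([-0.50953106,  0.23516063, -0.21108064]), 'ft_torque': array([ 0.04227964,  0.04733382, -0.02338504]), 'gripper_force': 0.0, 'gripper_width': 0.0855700435637724}
```

View pics/scene0.png

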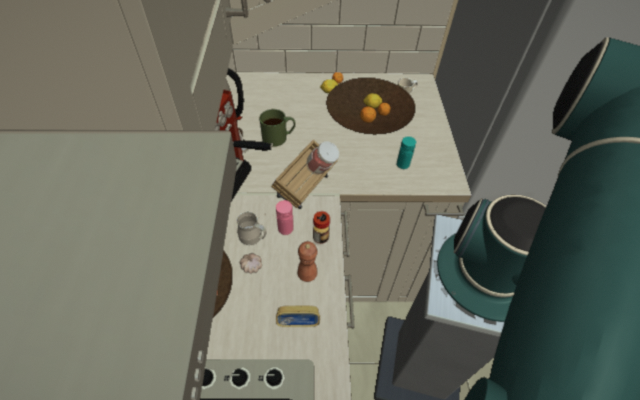

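View pics/side0.png

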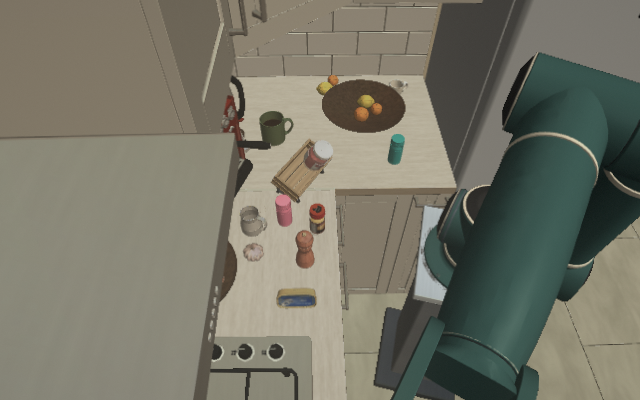

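The scene picture shows the following look-alikes and choices (column, row):
- **Mill:** (307,262) is the only one on the bare worktop. The twin would be on the brown tray near (215,285), mostly hidden.
- **Spice jar:** (321,227) has the red cap. I reject pink (285,217) and turquoise (406,152).
- **Tin:** (298,316).
- **Crate and jam jar:** (300,175), with the jam jar at (323,157).
- **Bystanders:** jug (249,229), mug (275,127), garlic (251,262).

Next I'll check these in a close crop and measure.

Run:
```python
from h import *
p,d,c=grab("scene")
cv2.imwrite("pics/crop.png",cv2.resize(p[110:340,200:430,::-1],None,fx=2.6,fy=2.6,interpolation=cv2.INTER_CUBIC))
for n in ["scene","side"]:
    f=np.load(n+".npz"); c=dict(f); X=cloud(f["d"],c); np.save(n+"X",X)
    p=f["p"]; 
    table=(abs(X[:,:,2])<.012)
    M=((X[:,:,2]>.012)&(X[:,:,2]<.3)&(X[:,:,0]<1)&(X[:,:,0]>.1)&(f["d"]>0)).astype(np.uint8)
    k,l,s,ce=cv2.connectedComponentsWithStats(M)
    print(n)
    for i in range(1,k):
        if s[i,4]<80: continue
        Q=X[l==i]; print(s[i],"min",Q.min(0).round(3),"max",Q.max(0).round(3),"med",np.median(Q,0).round(3))
    print([ (q,X[q[1],q[0]].round(3)) for q in [(100,300),(100,180),(215,270),(150,50),(320,300)]])
```

```text
scene
[  215     0   274   193 19290] min [ 0.1   -0.888  0.012] max [ 0.997 -0.068  0.3  ] med [ 0.504 -0.752  0.148]
[ 320   72   99   63 4394] min [ 0.262 -0.739  0.012] max [ 0.623 -0.379  0.07 ] med [ 0.418 -0.566  0.045]
[397 136  20  31 423] min [ 0.247 -0.356  0.012] max [ 0.292 -0.306  0.109] med [ 0.27  -0.317  0.075]
[ 271  139   69   94 2822] min [ 0.46  -0.26   0.012] max [0.631 0.033 0.156] med [ 0.552 -0.144  0.072]
[454 205  23  52 683] min [ 0.1   -0.062  0.086] max [0.125 0.051 0.212] med [0.111 0.02  0.174]
[313 211  18  33 499] min [ 0.434 -0.006  0.013] max [0.48  0.04  0.109] med [0.455 0.031 0.086]
[237 212  30  32 649] min [0.598 0.023 0.012] max [0.682 0.091 0.082] med [0.647 0.066 0.049]
[298 241  20  39 648] min [0.44  0.108 0.013] max [0.489 0.154 0.139] med [0.462 0.141 0.099]
[443 242  10  36 151] min [ 0.1   -0.06   0.012] max [0.123 0.052 0.018] med [ 0.106 -0.     0.014]
[240 253  22  20 342] min [0.584 0.125 0.014] max [0.641 0.177 0.061] med [0.608 0.157 0.036]
[276 305  44  19 752] min [0.402 0.232 0.012] max [0.503 0.284 0.063] med [0.453 0.26  0.
[... 1392 characters left out ...]
158 0.036]
[276 289  41  17 590] min [0.4   0.232 0.012] max [0.501 0.284 0.066] med [0.454 0.261 0.046]
[212 344  10  15 106] min [0.597 0.424 0.013] max [0.616 0.456 0.036] med [0.605 0.44  0.028]
[238 344  14  15 162] min [0.522 0.405 0.012] max [0.555 0.436 0.035] med [0.537 0.423 0.029]
[268 344  15  15 159] min [0.45  0.388 0.012] max [0.484 0.417 0.034] med [0.465 0.404 0.028]
[210 367  88  33 607] min [0.382 0.438 0.014] max [0.596 0.531 0.059] med [0.492 0.472 0.047]
[((100, 300), array([0.495, 0.609, 0.726])), ((100, 180), array([0.552, 0.504, 0.746])), ((215, 270), array([0.438, 0.528, 0.66 ])), ((150, 50), array([0.596, 0.311, 0.767])), ((320, 300), array([0.394, 0.238, 0.003]))]
```

View pics/crop.png

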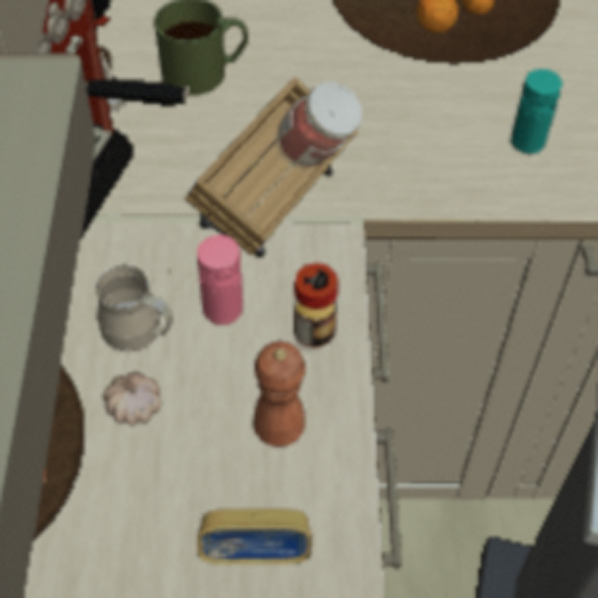

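View pics/wrist0.png

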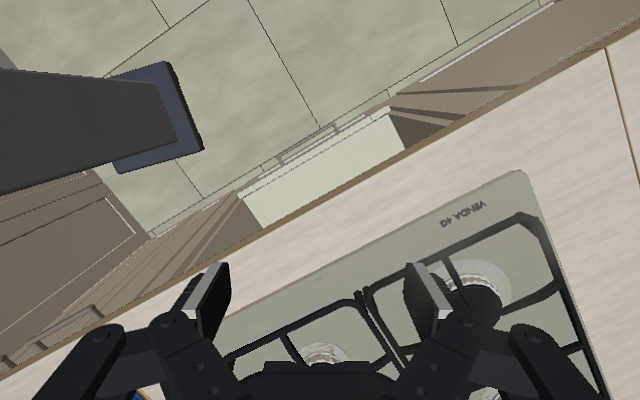

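The crop confirms the choices: mill at crop (279,395), red-capped jar (316,305), tin (255,537) with its blue lid facing the camera, crate at (265,165) with the jam jar at its right end (320,125). Next I'll measure the poses.

```bash
cat > crate.py <<'E'
import numpy as np
def frame(yaw):
    c,s=np.cos(yaw),np.sin(yaw); a=np.radians(25)
    return np.array([[np.cos(a)*c,np.cos(a)*s,np.sin(a)],[-s,c,0],[-np.sin(a)*c,-np.sin(a)*s,np.cos(a)]]).T
E
python3 - <<'E'
from h import *; from crate import frame
from scipy.optimize import least_squares, minimize_scalar
Xs=[];Cs=[]
for n in ["scene","side"]:
    f=np.load(n+".npz"); X=np.load(n+"X.npy"); Xs.append(X.reshape(-1,3)); Cs.append(cv2.cvtColor(f["p"],cv2.COLOR_RGB2HSV).reshape(-1,3))
def circ(Q,r): 
    return least_squares(lambda v: np.hypot(Q[:,0]-v[0],Q[:,1]-v[1])-r, Q[:,:2].mean(0)-[0,.01],loss="soft_l1",f_scale=.001).x.round(4)
def box(X,a,b): return X[((X>a)&(X<b)).all(1)]
for i in range(2):
    X,C=Xs[i],Cs[i]
    print("table z",np.median(box(X,[.4,.17,-.02],[.5,.22,.02])[:,2]))
    S=box(X,[.42,-.02,.02],[.49,.06,.12]); print("spice circ",circ(S[(S[:,2]<.1)],.0225),"top mean",S[S[:,2]>.102].mean(0).round(4),S[:,2].max())
    M=box(X,[.43,.09,.03],[.5,.17,.145]); 
    A=M[abs(M[:,2]-.112)<.006]; print("mill head",circ(A,.0232),"foot",circ(box(X,[.43,.09,.004],[.5,.17,.012]),.027),"top",M[M[:,2]>.134].mean(0).round(4),M[:,2].max())
    for z in np.arange(.02,.135,.01):
        A=M[abs(M[:,2]-z)<.005]; 
        if len(A)>5: print(round(z,3),"w",np.ptp(A[:,0]).round(3),end="; ")
    T=box(X,[.39,.22,.008],[.52,.30,.08]); blue=None
    Tc=C[((X>[.39,.22,.008])&(X<[.52,.30,.08])).all(1)]
    L=T[(Tc[:,0]>95)&(Tc[:,0]<130)&(Tc[:,1]>80)]; m=L.mean(0); n=np.linalg.svd(L-m)[2][2]; n*=np.sign(n[1])
    print("\ntin lid",len(L),m.round(4),"n",n.round(3),"ext",L.min(0).round(3),L.max(0).round(3)); 
    top=T[T[:,2]>.05]; print("top",top.min(0).round(4),top.max(0).round(4), "all z",T[:,2].max())
    # crate
    wood=(C[:,0]>10)&(C[:,0]<25)&(C[:,1]>70)&((X>[.44,-.28,.02])&(X<[.65,.05,.2])).all(1); W=X[wood]
    best=None
    pl=W
    def score(y):
        z=W@frame(y)[:,2]; h=np.histogram(z,np.arange(-.5,.5,.002))[0]; return (h.astype(float)**2).sum()
    ys=np.radians(np.arange(-70,0,.5)); sc=[score(y) for y in ys]; y=ys[np.argmax(sc)]; R=frame(y)
    z=W@R[:,2]; h,e=np.histogram(z,np.arange(z.min(),z.max()+.003,.003)); print("crate yaw",np.degrees(y),list(zip(e.round(3),h)))
    np.save(f"W{i}",W)
h=Xs[0]; q=np.load("sceneX.npy")
print("hood",[q[v,u].round(2).tolist() for u,v in [(228,135),(222,180),(212,240),(205,300),(195,360),(20,140),(20,390),(228,60),(190,100)]])
for i in range(2):
  X=Xs[i];H=X[(X[:,2]>.45)&(X[:,0]>.2)]; print("high pts",H.min(0),H.max(0))
E
```

```text
table z -0.0003772388434289953
spice circ [0.4577 0.0154] top mean [0.4571 0.0175 0.1057] 0.10927349867674974
mill head [0.4652 0.1269] foot [0.4664 0.1259] top [0.4646 0.1276 0.1373] 0.13936832287835887
0.03 w 0.047; 0.04 w 0.045; 0.05 w 0.04; 0.06 w 0.032; 0.07 w 0.024; 0.08 w 0.039; 0.09 w 0.035; 0.1 w 0.039; 0.11 w 0.046; 0.12 w 0.047; 0.13 w 0.041; 
tin lid 232 [0.4418 0.2631 0.0292] n [-0.262  0.955  0.14 ] ext [0.409 0.252 0.008] [0.49  0.275 0.049]
top [0.4037 0.2338 0.0501] [0.5    0.2782 0.0631] all z 0.06313238661828835
crate yaw -19.0 [(np.float64(-0.206), np.int64(10)), (np.float64(-0.203), np.int64(100)), (np.float64(-0.2), np.int64(433)), (np.float64(-0.197), np.int64(312)), (np.float64(-0.194), np.int64(54)), (np.float64(-0.191), np.int64(24)), (np.float64(-0.188), np.int64(31)), (np.float64(-0.185), np.int64(28)), (np.float64(-0.182), np.int64(41)), (np.float64(-0.179), np.int64(26)), (np.float64(-0.176), np.int64(18)), (np.float64(-0.173), np.int64(20)), (np.float64(-0.17), np.int64(18)), (np.float64(-0.167), np.int64(32)), (np.float64(-0.164), np.int64(44)), (np.fl
[... 2566 characters left out ...]
), (np.float64(-0.113), np.int64(5)), (np.float64(-0.11), np.int64(6)), (np.float64(-0.107), np.int64(8)), (np.float64(-0.104), np.int64(8)), (np.float64(-0.101), np.int64(2)), (np.float64(-0.098), np.int64(4)), (np.float64(-0.095), np.int64(1)), (np.float64(-0.092), np.int64(2)), (np.float64(-0.089), np.int64(0)), (np.float64(-0.086), np.int64(2))]
hood [[0.49, 0.34, 0.67], [0.47, 0.4, 0.67], [0.46, 0.46, 0.67], [0.44, 0.51, 0.66], [0.43, 0.55, 0.66], [0.58, 0.47, 0.76], [0.49, 0.6, 0.72], [0.66, -0.01, 0.51], [0.58, 0.25, 0.63]]
high pts [ 0.20001839 -0.31947381  0.50092665] [0.77637063 0.61294953 0.95132878]
high pts [ 0.20001277 -0.48274165  0.47210149] [0.86144043 0.70946343 1.04917155]
```

Run:
```python
from h import *; from crate import frame
W=np.vstack([np.load("W0.npy"),np.load("W1.npy")])
R=frame(np.radians(-18.3)); z=W@R[:,2]
F=W[abs(z+.1995)<.006]
for _ in range(4):
    m=F.mean(0); n=np.linalg.svd(F-m)[2][2]; n*=np.sign(n[2]); F=W[abs((W-m)@n)<.003]
print("n",n,"tilt",np.degrees(np.arccos(n[2])),"yaw",np.degrees(np.arctan2(-n[1],-n[0])),len(F))
yaw0=np.arctan2(-n[1],-n[0])
# yaw from rims: rim points, line directions
z=W@R[:,2]; rim=W[abs(z+.1585)<.004]
def s(y):
    q=rim@frame(y); return sum((np.histogram(q[:,k],np.arange(-1,1,.002))[0].astype(float)**2).sum() for k in (0,1))
ys=np.radians(np.arange(-40,-5,.25)); yy=ys[np.argmax([s(y) for y in ys])]; print("rim yaw",np.degrees(yy))
for y in (yaw0,yy):
    q=rim@frame(y); print("yaw",np.degrees(y).round(1))
    for k in (0,1):
        h,e=np.histogram(q[:,k],np.arange(q[:,k].min(),q[:,k].max()+.004,.004)); print(list(zip((e*1000).round().astype(int).tolist(),h.tolist())))
    qf=F@frame(y); print("floor z",qf[:,2].mean(), "x",qf[:,0].min(),qf[:,0].max(),"y",qf[:,1].min(),qf[:,1].max())
# tin
X=np.vstack([np.load(k+"X.npy").reshape(-1,3) for k in("scene","side")])
T=X[((X>[.39,.22,.008])&(X<[.52,.30,.08])).all(1)]
u=np.array([np.cos(np.radians(15.2)),np.sin(np.radians(15.2)),0]); v=np.array([-u[1],u[0],0])
q=np.c_[T@u,T@v,T[:,2]]; t=q[q[:,2]>.045]
print("tin u",np.percentile(q[:,0],[.5,2,98,99.5]),"v(z>.045)",np.percentile(t[:,1],[1,5,95,99]),"z",np.percentile(q[:,2],[98,99.5]))
```

```text
n [-0.40380594  0.1328277   0.90515057] tilt 25.156429467904584 yaw -18.208074443243344 1328
rim yaw -17.75
yaw -18.2
[(382, 2), (386, 0), (390, 0), (394, 0), (398, 0), (402, 0), (406, 0), (410, 0), (414, 0), (418, 0), (422, 0), (426, 0), (430, 0), (434, 0), (438, 0), (442, 0), (446, 0), (450, 0), (454, 0), (458, 0), (462, 0), (466, 0), (470, 0), (474, 0), (478, 0), (482, 0), (486, 0), (490, 0), (494, 13), (498, 110), (502, 71), (506, 9), (510, 6), (514, 9), (518, 8), (522, 9), (526, 7), (530, 7), (534, 7), (538, 6), (542, 6), (546, 9), (550, 9), (554, 7), (558, 8), (562, 6), (566, 8), (570, 10), (574, 15), (578, 13), (582, 11), (586, 87), (590, 133), (594, 39)]
[(-72, 11), (-68, 16), (-64, 6), (-60, 4), (-56, 6), (-52, 5), (-48, 6), (-44, 4), (-40, 5), (-36, 8), (-32, 7), (-28, 6), (-24, 10), (-20, 9), (-16, 11), (-12, 13), (-8, 8), (-4, 11), (0, 11), (4, 11), (8, 7), (12, 11), (16, 9), (20, 5), (24, 14), (28, 12), (32, 8), (36, 8), (40, 12), (44, 8), (48, 14), (52, 12), (56, 12), (60, 9), (64, 10), (68, 13), (72, 8), (76, 14), (80, 11), (84, 8), (88, 9), (92, 12), (96, 7), (100, 13
[... 1027 characters left out ...]
3), (-13, 9), (-9, 12), (-5, 10), (-1, 10), (3, 8), (7, 11), (11, 9), (15, 4), (19, 13), (23, 13), (27, 8), (31, 7), (35, 12), (39, 10), (43, 13), (47, 13), (51, 12), (55, 8), (59, 9), (63, 15), (67, 8), (71, 14), (75, 10), (79, 8), (83, 8), (87, 14), (91, 8), (95, 10), (99, 10), (103, 13), (107, 35), (111, 69), (115, 78), (119, 6), (123, 0), (127, 0), (131, 0), (135, 0), (139, 0), (143, 0), (147, 0), (151, 0), (155, 0), (159, 0), (163, 0), (167, 2)]
floor z -0.19771735808504692 x 0.4982332348907986 0.5939912443796437 y -0.07160219005933313 0.11862283192779839
tin u [0.45439617 0.45581253 0.55438631 0.55627994] v(z>.045) [0.11408907 0.11592984 0.13617185 0.13703592] z [0.06154884 0.06312766]
```

```bash
cat >> crate.py <<'E'
R=frame(np.radians(-18.0)); O=R@[.5463,.0235,-.1974]
E
python3 -m jog '[[0,0,-6.6,20.5,-37.4,0,1],[0,0,-6.6,20.5,-37.4,0,1],[0,0,-6.6,20.5,-37.4,0,1],[0,0,-6.6,20.5,-37.4,0,1],[0,0,-6.6,20.5,-37.4,0,1],[0,0,-6.6,20.5,-37.4,0,1],[0,0,-6.6,20.5,-37.4,0,1],[0,0,-6.6,20.5,-37.4,0,1],[0,0,-6.6,20.5,-37.4,0,1],[0,0,-6.6,20.5,-37.4,0,1],[0,0,-6.6,20.5,-37.4,0,1],[0,0,-6.6,20.5,-37.4,0,1],[0,0,-6.6,20.5,-37.4,0,1],[0,0,-6.6,20.5,-37.4,0,1],[0,0,0,0,0,0,1]]' 40
python3 - <<'E'
from h import *; from crate import R,O
X=np.vstack([np.load(k+"X.npy").reshape(-1,3) for k in("scene","side")]); Q=(X-O)@R
L=Q[(abs(Q[:,2]-.102)<.006)&(abs(Q[:,1]+.05)<.05)&(abs(Q[:,0])<.06)]
print("jam lid in crate",len(L),L.mean(0),np.percentile(L,[2,98],axis=0))
E
```

```text
time: 1.7
ee_pos: [0.4677, 0.1237, 0.4044]
tcp_rot: [0.0, 0.81, 0.586, -0.0]
contact_force: [-0.2, 1.4, -0.3]
gripper_width: 0.0852
gripper_force: 0.0
jam lid in crate 645 [-0.01244646 -0.05179012  0.10200644] [[-0.04188606 -0.08233095  0.09723559]
 [ 0.01647228 -0.02243149  0.1065244 ]]
```

```bash
python3 -m jog '[[0,0,0,-2.1,3.4,-40,1],[0,0,0,0,0,-40,1],[0,0,0,0,0,-35,1],[0,0,0,0,0,-26,1],[0,0,0,0,0,0,0.9],[0,0,0,0,0,0,0],[0,0,0,0,0,0,0],[0,0,0,0,0,0,0],[0,0,0,0,0,0,0],[0,0,0,0,0,0,0],[0,0,0,0,0,0,0]]' 40
```

```text
time: 2.8
ee_pos: [0.4646, 0.1307, 0.266]
tcp_rot: [0.001, 0.808, 0.589, 0.001]
contact_force: [-0.4, -1.1, 5.3]
gripper_width: 0.0449
gripper_force: 40.3
```

```bash
python3 -m jog '[[0,0,0,0,0,20,0],[0,0,0,0,0,40,0],[0,0,0,0,0,45,0],[0,0,0,0,0,45,0],[0,0,0,0,0,14,0],[0,0,0,-7.6,-35.4,0,0],[0,0,0,-7.6,-35.4,0,0],[-1.93,-5.95,0,-7.6,-35.4,0,0],[-1.93,-5.95,0,-7.6,-35.4,0,0],[-1.93,-5.95,0,-7.6,-35.4,0,0],[-1.93,-5.95,0,0,0,-20,0],[0,0,0,0,0,0,0],[0,0,0,0,0,0,0],[0,0,0,0,0,0,0]]' 40
cat > tgt.py <<'E'
import sys; from h import *; from crate import R,O
from scipy.spatial.transform import Rotation as Ro
s=sensors.get_state(); q=s["tcp_rot"]; T=Ro.from_quat([q[1],q[2],q[3],q[0]])
p=s["ee_pos"]; sg=float(sys.argv[4]) if len(sys.argv)>4 else 1
print("t",s["time"],"pos",p.round(4),"in crate mm",((p-O)@R*1000).round(1),"F",s["contact_force"].round(1),"w",s["gripper_width"])
B=np.c_[sg*R[:,1],sg*R[:,0],-R[:,2]]
print("turn deg",np.degrees((Ro.from_matrix(B)*T.inv()).as_rotvec()).round(2))
g=O+R@(np.array(sys.argv[1:4],float)/1000); print("target",g.round(4),"shift mm",((g-p)*1000).round(1), "z_c",R[:,2].round(3))
E
python3 tgt.py -12.5 64 348
```

```text
time: 4.2
ee_pos: [0.4264, -0.0459, 0.4086]
tcp_rot: [0.174, 0.789, 0.576, 0.127]
contact_force: [0.8, -0.7, -2.4]
gripper_width: 0.0449
gripper_force: 41.8
t 4.2 pos [ 0.4264 -0.0459  0.4086] in crate mm [  6.8  64.6 390.3] F [ 0.8 -0.7 -2.4] w 0.04494043839906811
turn deg [ 0.03 -0.11 -0.24]
target [ 0.4266 -0.0466  0.3621] shift mm [  0.2  -0.7 -46.5] z_c [-0.402  0.131  0.906]
```

```bash
python3 -m jog '[[0,0,-0.2,0.2,-0.7,-23,0],[0,0,0,0,0,-23,0],[0,0,0,0,0,0,0],[0,0,0,0,0,0,0]]' 40
python3 - <<'E'
from h import *; from crate import R,O
p,d,c=grab("scene"); cv2.imwrite("pics/s1.png",cv2.resize(p[90:290,200:400,::-1],None,fx=3,fy=3,interpolation=cv2.INTER_CUBIC))
hsv=cv2.cvtColor(p,cv2.COLOR_RGB2HSV); X=cloud(d,c); Q=(X-O)@R
m=(hsv[:,:,0]<12)&(hsv[:,:,1]>90)&(abs(Q[:,:,0])<.06)&(Q[:,:,1]>.02)&(Q[:,:,1]<.11)&(Q[:,:,2]>.05)
A=Q[m]; 
for z in np.arange(.06,.22,.015):
    B=A[abs(A[:,2]-z)<.006]; 
    if len(B)>5: print(round(z,3),len(B),"x",B[:,0].min().round(3),B[:,0].max().round(3),"y",B[:,1].min().round(3),B[:,1].max().round(3))
E
python3 tgt.py -12.5 64 268
```

```text
time: 4.6
ee_pos: [0.4267, -0.0468, 0.3627]
tcp_rot: [0.175, 0.79, 0.574, 0.127]
contact_force: [0.7, -0.3, -2.5]
gripper_width: 0.0449
gripper_force: 41.8
0.09 37 x -0.033 0.011 y 0.072 0.087
0.105 53 x -0.034 0.012 y 0.068 0.086
0.12 57 x -0.033 0.011 y 0.064 0.085
0.135 57 x -0.03 0.008 y 0.06 0.081
0.15 25 x -0.026 0.003 y 0.069 0.078
0.165 31 x -0.029 0.006 y 0.071 0.081
0.18 18 x -0.031 0.002 y 0.067 0.083
0.195 57 x -0.034 0.011 y 0.062 0.085
0.21 159 x -0.035 0.011 y 0.042 0.081
t 4.65 pos [ 0.4267 -0.0469  0.3632] in crate mm [-11.8  63.8 349. ] F [-0.2  0.5 -1.8] w 0.04494937413337082
turn deg [ 0.07  0.02 -0.02]
target [ 0.4588 -0.0571  0.2896] shift mm [ 32.  -10.2 -73.7] z_c [-0.402  0.131  0.906]
```

View pics/s1.png

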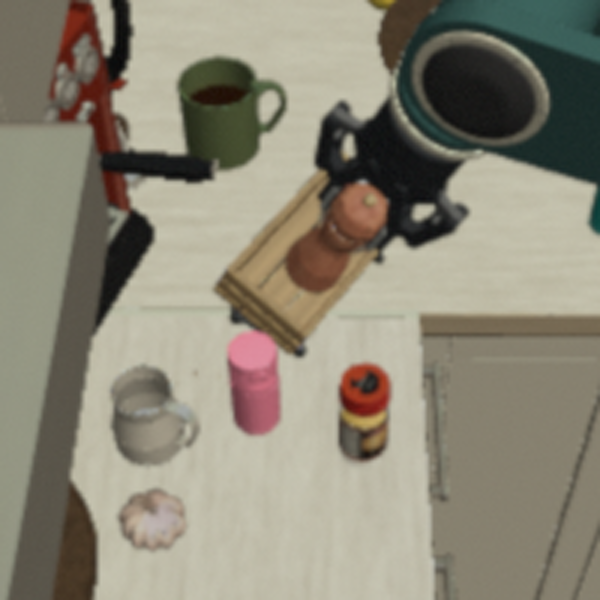

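The mill hangs straight in the gripper at crop (330,240), above the left end of the crate. Lowering it now.

```bash
python3 -m jog '[[0,0,0,7.6,-2.5,-17.2,0],[0,0,0,7.6,-2.5,-17.2,0],[0,0,0,7.6,-2.5,-17.2,0],[0,0,0,5.6,-1.8,-12.7,0],[0,0,0,1.6,-0.5,-3.6,0],[0,0,0,0.8,-0.3,-1.8,0],[0,0,0,0,0,0,0],[0,0,0,0,0,0,0]]' 40; python3 tgt.py -12.5 64 266
```

```text
time: 5.45
ee_pos: [0.4572, -0.0572, 0.2929]
tcp_rot: [0.176, 0.79, 0.574, 0.127]
contact_force: [0.9, -0.3, -2.1]
gripper_width: 0.0446
gripper_force: 41.9
t 5.45 pos [ 0.4572 -0.0572  0.2929] in crate mm [-12.4  63.4 271.7] F [ 0.9 -0.3 -2.1] w 0.04462699352549466
turn deg [0.09 0.06 0.01]
target [ 0.4596 -0.0573  0.2878] shift mm [ 2.4 -0.1 -5.2] z_c [-0.402  0.131  0.906]
```

```bash
python3 -m jog '[[0,0,0,0.8,-0.2,-1.8,0],[0,0,0,0.6,-0.2,-1.4,0],[0,0,0,0.4,-0.1,-0.9,0],[0,0,0,0,0,0,0]]' 40;python3 -m jog '[[0,0,0,0.4,-0.1,-0.9,0],[0,0,0,0,0,0,0]]' 40;python3 -m jog '[[0,0,0,0.4,-0.1,-0.9,0],[0,0,0,0,0,0,0]]' 40; python3 tgt.py -12.5 64 266
```

```text
time: 5.85
ee_pos: [0.459, -0.0577, 0.288]
tcp_rot: [0.176, 0.79, 0.574, 0.127]
contact_force: [0.3, 0.1, -1.2]
gripper_width: 0.0447
gripper_force: 42.0
time: 6.05
ee_pos: [0.4594, -0.0579, 0.288]
tcp_rot: [0.176, 0.79, 0.574, 0.127]
contact_force: [-8.6, 0.2, 9.4]
gripper_width: 0.045
gripper_force: 42.8
time: 6.25
ee_pos: [0.4599, -0.0581, 0.2879]
tcp_rot: [0.176, 0.79, 0.574, 0.127]
contact_force: [-14.0, -0.4, 16.6]
gripper_width: 0.0452
gripper_force: 43.2
t 6.25 pos [ 0.4599 -0.0581  0.2879] in crate mm [-11.9  63.4 265.9] F [-14.   -0.4  16.6] w 0.04518930624929012
turn deg [0.13 0.1  0.03]
target [ 0.4596 -0.0573  0.2878] shift mm [-0.3  0.8 -0.2] z_c [-0.402  0.131  0.906]
```

```bash
python3 -m jog '[[0,0,0,-0.5,0.2,1.2,0],[0,0,0,0,0,0,0.56],[0,0,0,0,0,0,0.6],[0,0,0,0,0,0,0.65],[0,0,0,0,0,0,0.72],[0,0,0,0,0,0,0.8],[0,0,0,0,0,0,0.9],[0,0,0,0,0,0,1],[0,0,0,-8,2.6,18.1,1],[0,0,0,-16,5.2,36.2,1],[0,0,0,-16,5.2,36.2,1],[0,0,0,-10,3.2,30,1],[0,0,0,-20,40,15,1],[0,0,0,-20,40,15,1],[0,0,0,0,40,0,1],[0,0,0,0,0,0,1]]' 40
python3 - <<'E'
from h import *; from crate import R,O
p,d,c=grab("scene"); cv2.imwrite("pics/s2.png",cv2.resize(p[90:290,200:400,::-1],None,fx=3,fy=3,interpolation=cv2.INTER_CUBIC))
hsv=cv2.cvtColor(p,cv2.COLOR_RGB2HSV); X=cloud(d,c); Q=(X-O)@R
m=(hsv[:,:,0]<12)&(hsv[:,:,1]>90)&(abs(Q[:,:,0])<.06)&(Q[:,:,1]>.02)&(Q[:,:,1]<.11)&(Q[:,:,2]>.005)
A=Q[m]; 
for z in np.arange(.01,.15,.015):
    B=A[abs(A[:,2]-z)<.006]; 
    if len(B)>5: print(round(z,3),len(B),"x",B[:,0].min().round(3),B[:,0].max().round(3),"y",B[:,1].min().round(3),B[:,1].max().round(3))
E
python3 tgt.py 0 0 266
```

```text
time: 7.85
ee_pos: [0.3683, 0.0822, 0.4385]
tcp_rot: [0.175, 0.788, 0.576, 0.128]
contact_force: [-0.0, 0.1, 0.2]
gripper_width: 0.0852
gripper_force: 0.0
0.025 15 x -0.037 0.008 y 0.067 0.082
0.04 48 x -0.038 0.005 y 0.064 0.085
0.055 38 x -0.036 -0.0 y 0.063 0.081
0.07 23 x -0.034 -0.005 y 0.065 0.079
0.085 20 x -0.038 -0.008 y 0.073 0.083
0.1 18 x -0.041 -0.007 y 0.072 0.084
0.115 48 x -0.047 -0.006 y 0.064 0.085
0.13 105 x -0.046 -0.008 y 0.046 0.082
t 7.9 pos [0.3688 0.0806 0.438 ] in crate mm [-65.9 167.1 456.7] F [ 1.  -0.2 -0.5] w 0.08561554675208054
turn deg [ 0.06  0.03 -0.29]
target [ 0.4506 -0.1217  0.293 ] shift mm [  81.8 -202.3 -145. ] z_c [-0.402  0.131  0.906]
```

View pics/s2.png

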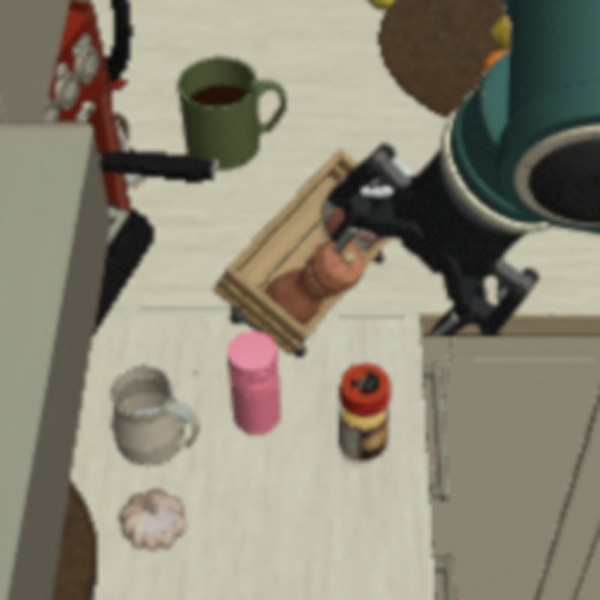

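The mill stands in the crate (crop (310,285)), leaning about 7° against the front wall. Next is the tin.

```bash
cat > go.py <<'E'
from h import *; from scipy.spatial.transform import Rotation as Ro
def go(B,g):
    s=sensors.get_state(); q=s["tcp_rot"]; T=Ro.from_quat([q[1],q[2],q[3],q[0]]); rv=np.degrees((Ro.from_matrix(B)*T.inv()).as_rotvec())
    print("q",s["joint_pos"].round(2),"pos",s["ee_pos"].round(4),"turn",rv.round(2),np.linalg.norm(rv).round(1),"shift",((g-s["ee_pos"])*1000).round(1))
E
cat > tin.py <<'E'
from go import *
n=np.array([-.259,.954,.152]); n/=np.linalg.norm(n); u=np.array([.965,.262,0]); u-=n*(u@n); u/=np.linalg.norm(u); d=np.cross(n,u)
B=np.c_[u,-n,d]; g=np.array([.4232,.2438,.062])-d*.151
E
python3 -c "
from tin import *; print(g); go(B,g)"
```

```text
[0.42921291 0.2216532  0.21124599]
q [ 0.21 -0.68  2.04 -0.22  1.4   0.52] pos [0.3688 0.0806 0.438 ] turn [ 25.46  24.29 -55.39] 65.6 shift [  60.4  141.1 -226.8]
```

```bash
python3 -m jog '[[2.83,2.7,-6.15,7.1,14.4,-16.4,1],[2.83,2.7,-6.15,7.1,14.4,-16.4,1],[2.83,2.7,-6.15,7.1,14.4,-16.4,1],[2.83,2.7,-6.15,7.1,14.4,-16.4,1],[2.83,2.7,-6.15,7.1,14.4,-16.4,1],[2.83,2.7,-6.15,7.1,14.4,-16.4,1],[2.83,2.7,-6.15,7.1,14.4,-16.4,1],[2.83,2.7,-6.15,7.1,14.4,-16.4,1],[2.83,2.7,-6.15,7.1,14.4,-16.4,1],[0,0,0,0,0,0,1],[0,0,0,0,0,0,1],[0,0,0,0,0,0,1]]'
python3 -c "
from tin import *; go(B,g)
p,d,c=grab('wrist'); cv2.imwrite('pics/w1.png',p[:,:,::-1])"
```

```text
time: 9.1
ee_pos: [0.4334, 0.2072, 0.2909]
tcp_rot: [-0.075, 0.989, 0.13, -0.011]
contact_force: [-0.1, -0.5, 0.8]
gripper_width: 0.0857
gripper_force: 0.0
q [ 0.36 -0.27  2.    0.15  1.41  1.64] pos [0.4334 0.2072 0.2909] turn [ 0.04 -0.08  0.16] 0.2 shift [ -4.2  14.4 -79.7]
```

View pics/w1.png

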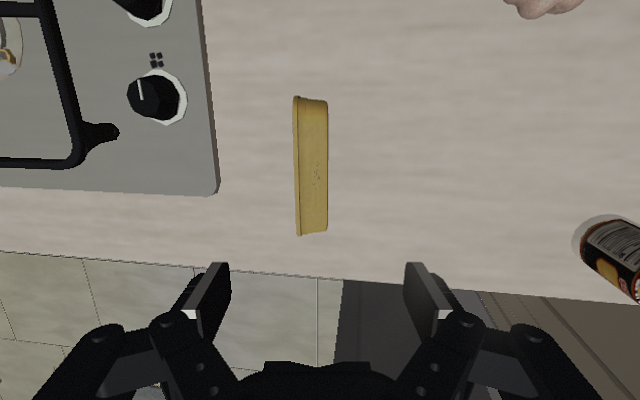

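The wrist picture shows the tin upright in view at columns 293–329, rows 96–236, midway between the fingers (about column 316) and parallel to the pads. I'll check its extents in the tool frame before descending.

```bash
python3 -c "
from tin import *; s=sensors.get_state(); p,d,c=grab('wrist'); X=cloud(d,c)
h=cv2.cvtColor(p,cv2.COLOR_RGB2HSV); m=(h[:,:,0]>15)&(h[:,:,0]<32)&(h[:,:,1]>90)&(X[:,:,2]>.03)&(X[:,:,2]<.08)
m[:, :280]=0; m[:,345:]=0
Q=(X[m]-g)@B; print(len(Q)); print(np.percentile(Q,[.5,3,50,97,99.5],axis=0).round(4))
t=Q[Q[:,2]<np.percentile(Q[:,2],50)+.004]; print('top band y',np.percentile(t[:,1],[2,98]))
for a in (0,30,60): 
  k=t[abs(t[:,0]-t[:,0].min()-.02-a/1000)<.01]; print(a,k.mean(0).round(4))
"
```

```text
4412
[[-0.0136 -0.0124  0.153 ]
 [-0.009  -0.0118  0.1537]
 [ 0.0409 -0.0013  0.1568]
 [ 0.0802  0.0098  0.1641]
 [ 0.0828  0.0105  0.1683]]
top band y [-0.01194475  0.01006621]
0 [ 0.0057 -0.0008  0.1565]
30 [ 0.0355 -0.001   0.1559]
60 [ 0.0654 -0.0014  0.1571]
```

```bash
python3 -m jog '[[0,0,0,-0.6,3.8,-20.4,1],[0,0,0,-0.6,3.8,-20.4,1],[0,0,0,-0.6,3.8,-20.4,1],[0,0,0,-0.5,3.8,-20.5,1],[0,0,0,0,0,0,0.8],[0,0,0,0,0,0,0],[0,0,0,0,0,0,0],[0,0,0,0,0,0,0],[0,0,0,0,0,0,0],[0,0,0,0,0,0,0],[0,0,0,0,0,0,0],[0,0,0,0,0,0,0],[0,0,0,0,0,0,0]]' 60
python3 -c "
from tin import *; go(B,g)"
```

```text
time: 10.5
ee_pos: [0.4312, 0.2233, 0.2099]
tcp_rot: [-0.076, 0.989, 0.13, -0.011]
contact_force: [-2.2, -2.4, 8.3]
gripper_width: 0.0221
gripper_force: 59.7
q [ 0.39 -0.19  2.06  0.16  1.25  1.65] pos [0.4312 0.2233 0.2099] turn [-0.02 -0.09  0.2 ] 0.2 shift [-2.  -1.6  1.4]
```

```bash
python3 -m jog '[[0,0,0,0,0,15,0],[0,0,0,0,0,45,0],[0,0,0,0,0,45,0],[0,0,0,0,0,45,0],[0,0,0,0,0,45,0],[0,0,0,0,0,15,0],[0,0,0,0,0,0,0]]' 60
python3 tgt.py 27.5 0 372
```

```text
time: 11.2
ee_pos: [0.4306, 0.2231, 0.4216]
tcp_rot: [-0.076, 0.989, 0.13, -0.009]
contact_force: [0.9, -0.1, -1.7]
gripper_width: 0.0218
gripper_force: 59.5
t 11.2 pos [0.4306 0.2231 0.4216] in crate mm [-59.4 321.8 435.5] F [ 0.9 -0.1 -1.7] w 0.021762591564056258
turn deg [-25.59 -24.18  55.27]
target [ 0.4317 -0.1155  0.4007] shift mm [   1.  -338.7  -20.8] z_c [-0.402  0.131  0.906]
```

```bash
python3 -m jog '[[-2.84,-2.69,6.14,0.1,-37.6,0,0],[-2.84,-2.69,6.14,0.1,-37.6,0,0],[-2.84,-2.69,6.14,0.1,-37.6,0,0],[-2.84,-2.69,6.14,0.1,-37.6,0,0],[-2.84,-2.69,6.14,0.1,-37.6,0,0],[-2.84,-2.69,6.14,0.1,-37.6,0,0],[-2.84,-2.69,6.14,0.1,-37.6,0,0],[-2.84,-2.69,6.14,0.1,-37.6,0,0],[-2.84,-2.69,6.14,0.1,-37.6,0,0],[0,0,0,0,0,-10,0],[0,0,0,0,0,-10,0],[0,0,0,0,0,0,0],[0,0,0,0,0,0,0]]' 60
python3 tgt.py 27.5 0 372
python3 - <<'E'
from h import *; from crate import R,O
p,d,c=grab("scene"); cv2.imwrite("pics/s3.png",cv2.resize(p[90:290,200:400,::-1],None,fx=3,fy=3,interpolation=cv2.INTER_CUBIC))
hsv=cv2.cvtColor(p,cv2.COLOR_RGB2HSV); X=cloud(d,c); Q=(X-O)@R
m=(((hsv[:,:,0]>95)&(hsv[:,:,0]<130)&(hsv[:,:,1]>80))|((hsv[:,:,0]>12)&(hsv[:,:,0]<32)&(hsv[:,:,1]>70)))&(abs(Q[:,:,0])<.08)&(abs(Q[:,:,1])<.13)&(Q[:,:,2]>.13)&(Q[:,:,2]<.25)
A=Q[m]; print(len(A),np.percentile(A,[1,5,95,99],axis=0).round(4))
E
```

```text
time: 12.5
ee_pos: [0.4319, -0.1142, 0.3978]
tcp_rot: [0.175, 0.79, 0.573, 0.126]
contact_force: [0.4, -0.7, -2.0]
gripper_width: 0.0221
gripper_force: 59.5
t 12.5 pos [ 0.4319 -0.1142  0.3978] in crate mm [ 26.1   1.3 369.4] F [ 0.4 -0.7 -2. ] w 0.022072247354642128
turn deg [ 0.11 -0.1   0.1 ]
target [ 0.4317 -0.1155  0.4007] shift mm [-0.2 -1.3  3. ] z_c [-0.402  0.131  0.906]
396 [[-3.390e-02 -7.100e-03  1.321e-01]
 [-2.590e-02 -2.000e-04  1.394e-01]
 [ 3.560e-02  8.120e-02  2.166e-01]
 [ 3.700e-02  8.230e-02  2.188e-01]]
```

View pics/s3.png

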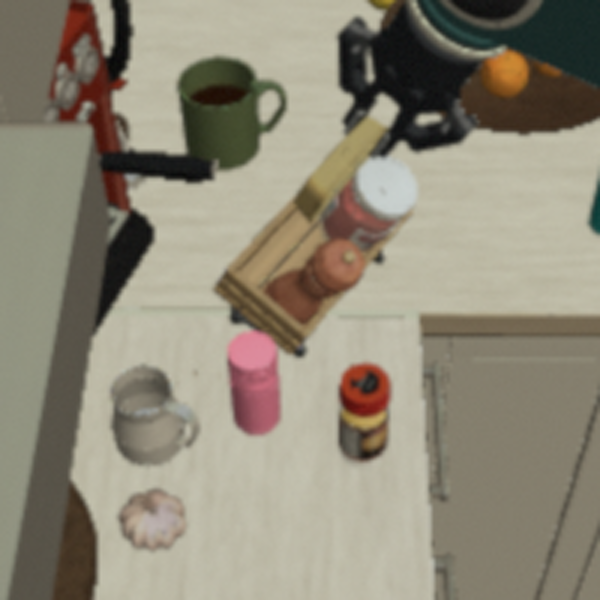

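The tin is held level above the crate at crop (340,165), behind the jam jar and mill. Lowering it.

```bash
python3 -m jog '[[0,0,0,9.1,-3,-19.8,0],[0,0,0,9.1,-3,-19.8,0],[0,0,0,9.1,-3,-19.8,0],[0,0,0,9.1,-3,-19.8,0],[0,0,0,9.1,-3,-19.8,0],[0,0,0,0,0,0,0],[0,0,0,0,0,0,0]]' 60
python3 tgt.py 28 0.5 225
python3 - <<'E'
from h import *; from crate import R,O
for n in ("scene","side"):
    p,d,c=grab(n); hsv=cv2.cvtColor(p,cv2.COLOR_RGB2HSV); X=cloud(d,c); Q=(X-O)@R
    m=((hsv[:,:,0]>12)&(hsv[:,:,0]<32)&(hsv[:,:,1]>70))&(abs(Q[:,:,0])<.06)&(abs(Q[:,:,1])<.1)&(Q[:,:,2]>.07)&(Q[:,:,2]<.13)
    A=Q[m]; t=A[A[:,2]>A[:,2].max()-.02]; print(len(A),len(t),np.percentile(A,[1,5,95,99],axis=0).round(4).tolist())
    for a in (.02,.04,.06): 
        b=t[abs(t[:,1]-a)<.01]; print(a,len(b),np.percentile(b,[3,97],axis=0).round(4).tolist())
E
```

```text
time: 13.25
ee_pos: [0.4774, -0.1296, 0.3001]
tcp_rot: [0.176, 0.79, 0.573, 0.126]
contact_force: [0.4, 0.3, -1.9]
gripper_width: 0.0224
gripper_force: 59.5
t 13.25 pos [ 0.4774 -0.1296  0.3001] in crate mm [ 28.3   0.7 260.5] F [ 0.4  0.3 -1.9] w 0.022415672193601282
turn deg [ 0.15 -0.04  0.09]
target [ 0.4913 -0.1344  0.2677] shift mm [ 13.9  -4.8 -32.3] z_c [-0.402  0.131  0.906]
320 28 [[-0.0448, -0.0121, 0.0721], [-0.0049, -0.0051, 0.0797], [0.0393, 0.0805, 0.1212], [0.0403, 0.0813, 0.1264]]
0.02 4 [[0.0167, 0.0106, 0.1101], [0.0173, 0.0227, 0.112]]
0.04 8 [[-0.0431, 0.0324, 0.1134], [0.0105, 0.0487, 0.127]]
0.06 8 [[-0.0493, 0.0527, 0.117], [-0.0043, 0.0672, 0.1294]]
251 95 [[-0.0466, -0.0116, 0.0732], [0.0173, -0.0067, 0.082], [0.0394, 0.0814, 0.1093], [0.04, 0.0822, 0.1172]]
0.02 26 [[0.0186, 0.0105, 0.1057], [0.0386, 0.0297, 0.1092]]
0.04 24 [[0.0175, 0.0308, 0.1056], [0.0384, 0.0494, 0.1099]]
0.06 27 [[-0.0484, 0.0508, 0.1055], [0.0374, 0.0675, 0.1251]]
```

```bash
python3 -m jog '[[0,0,0,3.6,-1.2,-8.2,0],[0,0,0,3.6,-1.2,-8.2,0],[0,0,0,3.6,-1.2,-8.2,0],[0,0,0,3.6,-1.2,-8.2,0],[0,0,0,0,0,0,0],[0,0,0,0,0,0,0]]' 60
python3 tgt.py 28 0.5 214
```

```text
time: 13.95
ee_pos: [0.4917, -0.135, 0.2663]
tcp_rot: [0.176, 0.79, 0.573, 0.126]
contact_force: [0.7, 0.1, -2.9]
gripper_width: 0.0219
gripper_force: 60.0
t 13.95 pos [ 0.4917 -0.135   0.2663] in crate mm [2.790e+01 1.000e-01 2.235e+02] F [ 0.7  0.1 -2.9] w 0.021935003762601293
turn deg [ 0.15 -0.07  0.14]
target [ 0.4958 -0.1358  0.2578] shift mm [ 4.  -0.9 -8.6] z_c [-0.402  0.131  0.906]
```

No contact yet. Now in small steps to the floor.

```bash
python3 -m jog '[[0,0,0,0.8,-0.3,-1.8,0],[0,0,0,0.8,-0.3,-1.8,0],[0,0,0,0.8,-0.3,-1.8,0],[0,0,0,0,0,0,0]]' 60;python3 -m jog '[[0,0,0,0.6,-0.2,-1.4,0],[0,0,0,0,0,0,0]]';python3 -m jog '[[0,0,0,0.6,-0.2,-1.4,0],[0,0,0,0,0,0,0]]'; python3 tgt.py 28 0.5 212
```

```text
time: 14.35
ee_pos: [0.4941, -0.1358, 0.2611]
tcp_rot: [0.176, 0.79, 0.573, 0.126]
contact_force: [0.5, 0.1, -1.2]
gripper_width: 0.0219
gripper_force: 60.0
time: 14.55
ee_pos: [0.4947, -0.136, 0.2597]
tcp_rot: [0.176, 0.79, 0.573, 0.126]
contact_force: [-0.4, -0.4, -1.5]
gripper_width: 0.0219
gripper_force: 60.0
time: 14.75
ee_pos: [0.4953, -0.1362, 0.2583]
tcp_rot: [0.176, 0.79, 0.573, 0.126]
contact_force: [0.3, -0.2, -2.3]
gripper_width: 0.0222
gripper_force: 60.0
t 14.75 pos [ 0.4953 -0.1362  0.2583] in crate mm [ 27.9  -0.  214.6] F [ 0.3 -0.2 -2.3] w 0.022187226215441818
turn deg [ 0.16 -0.04  0.14]
target [ 0.4966 -0.1361  0.2559] shift mm [ 1.3  0.1 -2.4] z_c [-0.402  0.131  0.906]
```

```bash
python3 -m jog '[[0,0,0,0.6,-0.2,-1.4,0],[0,0,0,0,0,0,0]]';python3 -m jog '[[0,0,0,0.6,-0.2,-1.4,0],[0,0,0,0,0,0,0]]' | grep -E "ee_pos|contact";python3 -m jog '[[0,0,0,0.4,-0.1,-0.9,0],[0,0,0,0,0,0,0]]'| grep -E "ee_pos|contact"; python3 tgt.py 28 0.5 212
```

```text
time: 14.95
ee_pos: [0.4959, -0.1366, 0.2578]
tcp_rot: [0.176, 0.79, 0.573, 0.126]
contact_force: [-10.0, 0.5, 8.2]
gripper_width: 0.0223
gripper_force: 61.2
ee_pos: [0.4962, -0.1367, 0.2578]
contact_force: [-33.0, 5.6, 29.6]
ee_pos: [0.4964, -0.1368, 0.2577]
contact_force: [-47.7, 10.7, 42.7]
t 15.35 pos [ 0.4964 -0.1368  0.2577] in crate mm [ 2.880e+01 -2.000e-01  2.136e+02] F [-47.7  10.7  42.7] w 0.022259422038372095
turn deg [ 0.2  -0.07  0.13]
target [ 0.4966 -0.1361  0.2559] shift mm [ 0.2  0.7 -1.8] z_c [-0.402  0.131  0.906]
```

```bash
python3 -m jog '[[0,0,0,-0.8,0.3,1.8,0],[0,0,0,0,0,0,0],[0,0,0,0,0,0,0.3],[0,0,0,0,0,0,0.34],[0,0,0,0,0,0,0.38],[0,0,0,0,0,0,0.42],[0,0,0,0,0,0,0.48],[0,0,0,0,0,0,0.54],[0,0,0,0,0,0,0.54]]'; python3 -m jog '[[0,0,0,-4,1.3,9.1,0.54],[0,0,0,-8,2.6,18.1,0.6],[0,0,0,-16,5.2,36.2,0.6],[0,0,0,-16,5.2,36.2,0.6],[0,0,0,-14,4.6,31.7,0.8],[0,0,0,-30,0,20,1],[0,0,0,-30,30,10,1],[0,0,0,-20,40,0,1],[0,0,0,0,45,0,1],[0,0,0,0,0,0,1]]'
python3 - <<'E'
from h import *; from crate import R,O
p,d,c=grab("scene"); cv2.imwrite("pics/s4.png",cv2.resize(p[120:260,240:400,::-1],None,fx=4,fy=4,interpolation=cv2.INTER_CUBIC))
for n in ("scene","side"):
    p,d,c=grab(n); hsv=cv2.cvtColor(p,cv2.COLOR_RGB2HSV); X=cloud(d,c); Q=(X-O)@R
    m=(Q[:,:,0]>.005)&(Q[:,:,0]<.05)&(abs(Q[:,:,1]-.03)<.07)&(Q[:,:,2]>.043)&(Q[:,:,2]<.08)
    A=Q[m]; print(len(A),np.percentile(A,[2,98],axis=0).round(4).tolist())
    for a in (-.01,.02,.05,.075):
        b=A[abs(A[:,1]-a)<.01]
        for z in (.048,.055,.062):
            k=b[abs(b[:,2]-z)<.0035]
            if len(k)>2: print(a,z,len(k),np.percentile(k[:,0],[5,95]).round(4).tolist(),end=' ')
        print()
E
python3 tgt.py 0 0 300
```

```text
time: 16.25
ee_pos: [0.4961, -0.1364, 0.2565]
tcp_rot: [0.176, 0.79, 0.573, 0.126]
contact_force: [0.2, -0.0, 0.5]
gripper_width: 0.0465
gripper_force: 0.1
time: 17.25
ee_pos: [0.357, -0.002, 0.4191]
tcp_rot: [0.176, 0.788, 0.576, 0.128]
contact_force: [-0.0, -0.3, 0.1]
gripper_width: 0.0853
gripper_force: 0.0
301 [[0.0056, -0.0377, 0.0446], [0.0287, 0.0785, 0.0772]]
-0.01 0.055 27 [0.0059, 0.0259] -0.01 0.062 4 [0.0094, 0.0261] 
0.02 0.055 9 [0.0054, 0.0232] 0.02 0.062 38 [0.0071, 0.0247] 
0.05 0.055 14 [0.0066, 0.0225] 0.05 0.062 34 [0.0079, 0.0261] 
0.075 0.048 18 [0.008, 0.0279] 0.075 0.055 32 [0.0061, 0.0262] 0.075 0.062 4 [0.0213, 0.0251] 
255 [[0.0054, -0.0373, 0.0434], [0.0286, 0.0799, 0.0785]]
-0.01 0.055 17 [0.0068, 0.0277] -0.01 0.062 9 [0.0157, 0.025] 
0.02 0.055 9 [0.0083, 0.0244] 0.02 0.062 28 [0.0071, 0.0258] 
0.05 0.055 10 [0.0059, 0.0232] 0.05 0.062 29 [0.0064, 0.0251] 
0.075 0.048 14 [0.0115, 0.0261] 0.075 0.055 29 [0.0059, 0.0263] 0.075 0.062 4 [0.0091, 0.0218] 
t 17.4 pos [ 0.358  -0.0061  0.4183] in crate mm [-59.2  81.3 431.8] F [0.4 0.3 0. ] w 0.0854061447495521
turn deg [ 0.17 -0.01  0.08]
target [ 0.4369 -0.1173  0.3239] shift mm [  78.9 -111.1  -94.5] z_c [-0.402  0.131  0.906]
```

View pics/s4.png

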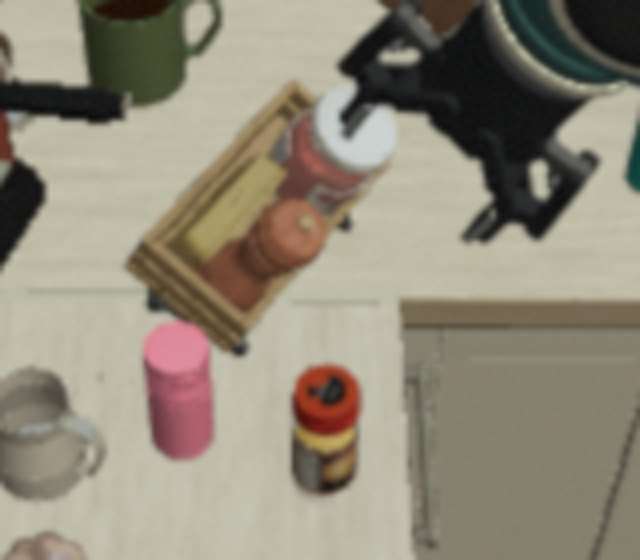

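The tin stands on its long edge behind the mill (crop (235,205)), leaning slightly forward. I'll measure the jam jar's edge, the tin's front edge and the pink jar, then fetch the spice jar.

Run:
```python
from go import *; from crate import R,O
from scipy.optimize import least_squares
X=np.vstack([np.load(k+"X.npy").reshape(-1,3) for k in("scene","side")]); Q=(X-O)@R
for z in (.03,.05,.07,.085):
    B=Q[(abs(Q[:,2]-z)<.008)&(Q[:,1]<-.005)&(Q[:,1]>-.09)&(abs(Q[:,0])<.045)&(Q[:,0]<.034)]
    B=B[(B[:,1]<-.012)|(abs(B[:,0])<.03)]
    v=least_squares(lambda v: np.hypot(B[:,0]-v[0],B[:,1]-v[1])-.036,[-.006,-.052],loss="soft_l1",f_scale=.001).x
    print("jam",z,len(B),v.round(4),"ymax",np.percentile(B[:,1],98).round(4))
f=np.load("scene.npz"); h=cv2.cvtColor(f["p"],cv2.COLOR_RGB2HSV); Xs=np.load("sceneX.npy")
m=(h[:,:,0]>165)&(h[:,:,1]>60)&(Xs[:,:,2]>.02)&(Xs[:,:,2]<.13)&(Xs[:,:,0]<.6)&(Xs[:,:,0]>.49)&(Xs[:,:,1]>-.03)
print("pink",Xs[m].min(0),Xs[m].max(0))
p,d,c=grab("scene"); q=(cloud(d,c)-O)@R; hh=cv2.cvtColor(p,cv2.COLOR_RGB2HSV)
m=(hh[:,:,0]>17)&(hh[:,:,0]<32)&(hh[:,:,1]>90)&(q[:,:,2]>.045)&(q[:,:,2]<.08)&(abs(q[:,:,0])<.04)&(abs(q[:,:,1]-.03)<.06)
A=q[m]; print("tin top",np.percentile(A,[1,5,95,99],axis=0).round(4).tolist()); 
for a in (-.01,.0,.01,.02): b=A[abs(A[:,1]-a)<.005]; print(a,np.percentile(b[:,0],[3,97]).round(4) if len(b) else None)
Bv=np.c_[R[:,1],0*R[:,0],0*R[:,0]]; c_=np.cos(np.radians(-18)); s_=np.sin(np.radians(-18))
B=np.c_[[-s_,c_,0],[c_,s_,0],[0,0,-1]]; print(np.linalg.det(B)); go(B,np.array([.4575,.017,.35]))
```

```text
jam 0.03 118 [-0.0089 -0.0554] ymax -0.018
jam 0.05 143 [-0.0099 -0.0553] ymax -0.0177
jam 0.07 197 [-0.0108 -0.0573] ymax -0.0184
jam 0.085 133 [-0.0125 -0.0601] ymax -0.0199
pink [ 0.53995464 -0.01224321  0.02007088] [0.58346532 0.032505   0.10985539]
tin top [[0.0031, -0.0144, 0.0456], [0.0041, -0.0093, 0.0495], [0.0265, 0.0763, 0.0624], [0.0281, 0.0782, 0.0635]]
-0.01 [0.005  0.0264]
0.0 [0.0043 0.0267]
0.01 [0.0048 0.0281]
0.02 [0.0031 0.0252]
0.9999999999999999
q [-0.05 -0.75  2.11 -0.12  1.36  0.26] pos [ 0.3582 -0.0067  0.4181] turn [ 7.93 23.73  0.13] 25.0 shift [ 99.3  23.7 -68.1]
```

```bash
python3 -m jog '[[1.98,5.93,0,24.8,5.9,-10,0.85],[1.98,5.93,0,24.8,5.9,-15,0.85],[1.98,5.93,0,24.8,5.9,-20,0.85],[1.98,5.93,0,24.8,5.9,-23,0.85],[0,0,0,0,0,0,0.85],[0,0,0,0,0,0,0.85],[0,0,0,0,0,0,0.85]]' 40
cat > sp.py <<'E'
from go import *
c_=np.cos(np.radians(-18)); s_=np.sin(np.radians(-18)); B=np.c_[[-s_,c_,0],[c_,s_,0],[0,0,-1]]
E
python3 - <<'E'
from sp import *; go(B,np.array([.4575,.017,.249]))
p,d,c=grab("wrist"); X=cloud(d,c); h=cv2.cvtColor(p,cv2.COLOR_RGB2HSV)
A=X[(abs(X[:,:,2]-.106)<.005)&(abs(X[:,:,0]-.457)<.035)&(abs(X[:,:,1]-.017)<.04)]; print(len(A),A.mean(0),(A.min(0)+A.max(0))/2,np.ptp(A,0))
E
```

```text
time: 18.15
ee_pos: [0.4571, 0.0165, 0.351]
tcp_rot: [0.001, 0.81, 0.586, 0.001]
contact_force: [-0.1, -0.7, -0.5]
gripper_width: 0.0722
gripper_force: 0.0
q [-0.02 -0.36  1.96 -0.    1.54  0.3 ] pos [0.4571 0.0165 0.351 ] turn [0.04 0.16 0.19] 0.3 shift [   0.4    0.5 -102. ]
2469 [0.45812078 0.01850575 0.10623907] [0.45778869 0.01732424 0.10497942] [0.04356507 0.04342758 0.00780949]
```

```bash
python3 -m jog '[[0,0,0,0.5,0.8,-30,0.85],[0,0,0,0,0,-30,0.85],[0,0,0,0,0,-27,0.85],[0,0,0,0,0,-15,0.85],[0,0,0,0,0,0,0.85],[0,0,0,0,0,0,0],[0,0,0,0,0,0,0],[0,0,0,0,0,0,0],[0,0,0,0,0,0,0],[0,0,0,0,0,0,0]]' 40; python3 tgt.py 0 0 300
python3 -m jog '[[0,0,0,0,0,15,0],[0,0,0,0,0,40,0],[0,0,0,0,0,45,0],[0,0,0,0,0,45,0],[0,0,0,0,0,25,0],[0,0,0,0,0,0,0]]' 40; python3 tgt.py -23 7.5 400
```

```text
time: 19.2
ee_pos: [0.4584, 0.0183, 0.2499]
tcp_rot: [0.001, 0.809, 0.587, 0.001]
contact_force: [-1.5, 0.6, 7.4]
gripper_width: 0.0433
gripper_force: 40.1
t 19.2 pos [0.4584 0.0183 0.2499] in crate mm [-50.7 135.6 242. ] F [-1.5  0.6  7.4] w 0.0433096663781695
turn deg [ -7.73 -23.62   0.08]
target [ 0.4369 -0.1173  0.3239] shift mm [ -21.5 -135.6   74. ] z_c [-0.402  0.131  0.906]
time: 19.8
ee_pos: [0.4577, 0.0183, 0.4236]
tcp_rot: [0.002, 0.809, 0.587, 0.003]
contact_force: [0.0, 0.5, -1.8]
gripper_width: 0.0433
gripper_force: 41.1
t 19.8 pos [0.4577 0.0183 0.4236] in crate mm [ 22.1 135.3 399.8] F [ 0.   0.5 -1.8] w 0.04326876284014179
turn deg [ -7.73 -23.36   0.07]
target [ 0.3792 -0.0906  0.4048] shift mm [ -78.5 -108.9  -18.8] z_c [-0.402  0.131  0.906]
```

```bash
python3 -m jog '[[-1.93,-5.84,0,-19.6,-27.2,0,0],[-1.93,-5.84,0,-19.6,-27.2,0,0],[-1.93,-5.84,0,-19.6,-27.2,-5,0],[-1.93,-5.84,0,-19.6,-27.2,-10,0],[0,0,0,0,0,0,0],[0,0,0,0,0,0,0],[0,0,0,0,0,0,0]]' 40; python3 tgt.py -23 7.5 310
python3 - <<'E'
from h import *; from crate import R,O
p,d,c=grab("side"); cv2.imwrite("pics/s5.png",p[:,:,::-1]); q=(cloud(d,c)-O)@R; h=cv2.cvtColor(p,cv2.COLOR_RGB2HSV)
A=q[(abs(q[:,:,0]+.023)<.035)&(abs(q[:,:,1]-.0075)<.035)&(q[:,:,2]>.145)&(q[:,:,2]<.235)]
for z in (.155,.17,.185,.2,.215,.23):
    b=A[abs(A[:,2]-z)<.007]; 
    if len(b): print(z,len(b),np.percentile(b[:,:2],[2,98],axis=0).round(4).tolist())
A=q[(abs(q[:,:,0]+.023)<.03)&(abs(q[:,:,1]-.06)<.03)&(q[:,:,2]>.12)&(q[:,:,2]<.142)]; print("mill head",np.percentile(A,[2,98],axis=0).round(4).tolist())
E
```

```text
time: 20.5
ee_pos: [0.3798, -0.0901, 0.4033]
tcp_rot: [0.172, 0.791, 0.574, 0.124]
contact_force: [0.6, -0.3, -2.3]
gripper_width: 0.0431
gripper_force: 41.4
t 20.5 pos [ 0.3798 -0.0901  0.4033] in crate mm [-23.2   8.2 398.5] F [ 0.6 -0.3 -2.3] w 0.04310734305248812
turn deg [-0.07 -0.44  0.09]
target [ 0.4154 -0.1024  0.3232] shift mm [ 35.6 -12.3 -80.1] z_c [-0.402  0.131  0.906]
0.155 33 [[-0.0469, 0.0123], [-0.0068, 0.0288]]
0.17 44 [[-0.048, 0.0057], [-0.004, 0.0289]]
0.185 45 [[-0.0463, 0.0141], [-0.0055, 0.03]]
0.2 44 [[-0.0457, 0.0112], [-0.0052, 0.0307]]
0.215 52 [[-0.0466, 0.0099], [-0.0049, 0.0301]]
0.23 51 [[-0.0494, 0.0114], [0.0051, 0.0289]]
mill head [[-0.0479, 0.0459, 0.1209], [-0.0082, 0.0834, 0.1389]]
```

```bash
python3 -m jog '[[0,-0.45,0,7.9,-2.6,-17.8,0],[0,0,0,7.9,-2.6,-17.8,0],[0,0,0,7.9,-2.6,-17.8,0],[0,0,0,7.9,-2.6,-17.8,0],[0,0,0,7.9,-2.6,-17.8,0],[0,0,0,0,0,0,0],[0,0,0,0,0,0,0]]' 40; python3 tgt.py -18.5 7.5 294
```

```text
time: 21.25
ee_pos: [0.4195, -0.103, 0.3141]
tcp_rot: [0.175, 0.79, 0.573, 0.127]
contact_force: [0.4, 1.2, -0.9]
gripper_width: 0.0435
gripper_force: 41.4
t 21.25 pos [ 0.4195 -0.103   0.3141] in crate mm [-23.1   8.2 300.1] F [ 0.4  1.2 -0.9] w 0.04349547212571349
turn deg [-0.07 -0.03  0.05]
target [ 0.4257 -0.1057  0.3106] shift mm [ 6.2 -2.7 -3.5] z_c [-0.402  0.131  0.906]
```

```bash
python3 -m jog '[[0,0,0,2.2,-0.9,1,0],[0,0,0,2.1,-0.9,1.1,0],[0,0,0,0,0,0,0]]' 40; python3 -m jog '[[0,0,0,2.4,-0.8,-5.4,0],[0,0,0,2.4,-0.8,-5.4,0],[0,0,0,2.4,-0.8,-5.4,0],[0,0,0,0,0,0,0],[0,0,0,0,0,0,0]]'; python3 tgt.py -18 7.5 256
```

```text
time: 21.55
ee_pos: [0.4236, -0.1053, 0.317]
tcp_rot: [0.176, 0.79, 0.573, 0.128]
contact_force: [-0.6, 0.9, -0.5]
gripper_width: 0.0436
gripper_force: 41.4
time: 22.05
ee_pos: [0.4306, -0.1077, 0.2995]
tcp_rot: [0.175, 0.791, 0.573, 0.127]
contact_force: [0.1, 0.5, -1.0]
gripper_width: 0.0433
gripper_force: 41.4
t 22.05 pos [ 0.4306 -0.1077  0.2995] in crate mm [-18.4   7.1 281.7] F [ 0.1  0.5 -1. ] w 0.04334642647145642
turn deg [-0.05  0.01  0.12]
target [ 0.4414 -0.1108  0.2764] shift mm [ 10.8  -3.1 -23.1] z_c [-0.402  0.131  0.906]
```

```bash
python3 -m jog '[[0,0,0,2.5,-0.7,-5.4,0],[0,0,0,2.5,-0.7,-5.4,0],[0,0,0,2.5,-0.7,-5.4,0],[0,0,0,2.4,-0.8,-5.4,0],[0,0,0,0.8,-0.3,-1.8,0],[0,0,0,0,0,0,0],[0,0,0,0,0,0,0]]'; python3 -m jog '[[0,0,0,0.6,-0.2,-1.4,0],[0,0,0,0,0,0,0]]' | grep -E "contact"; python3 tgt.py -18 7.5 250
```

```text
time: 22.75
ee_pos: [0.4413, -0.1109, 0.2765]
tcp_rot: [0.175, 0.79, 0.573, 0.128]
contact_force: [0.0, -0.3, -1.4]
gripper_width: 0.0437
gripper_force: 41.5
contact_force: [0.5, 0.2, -0.4]
t 22.95 pos [ 0.4419 -0.1111  0.275 ] in crate mm [-18.1   7.4 254.5] F [ 0.5  0.2 -0.4] w 0.04296779959795877
turn deg [-0.04  0.06  0.12]
target [ 0.4438 -0.1116  0.2709] shift mm [ 1.9 -0.5 -4.1] z_c [-0.402  0.131  0.906]
```

```bash
for i in 1; do python3 -m jog '[[0,0,0,0.6,-0.2,-1.4,0],[0,0,0,0.4,-0.1,-0.9,0],[0,0,0,0,0,0,0]]' | grep contact; python3 -m jog '[[0,0,0,0.4,-0.1,-0.9,0],[0,0,0,0,0,0,0]]' | grep contact;  python3 -m jog '[[0,0,0,0.4,-0.1,-0.9,0],[0,0,0,0,0,0,0]]' | grep contact; done; python3 tgt.py -18 7.5 250
```

```text
contact_force: [-0.1, 1.1, -1.4]
contact_force: [0.7, -0.7, -1.9]
contact_force: [-2.1, 0.1, 0.3]
t 23.65 pos [ 0.4437 -0.1116  0.2711] in crate mm [-18.    7.5 250.2] F [-2.1  0.1  0.3] w 0.043882741775348295
turn deg [-0.04  0.06  0.12]
target [ 0.4438 -0.1116  0.2709] shift mm [ 0.1  0.  -0.2] z_c [-0.402  0.131  0.906]
```

Just touching the floor. Releasing gently and retracting.

```bash
python3 -m jog '[[0,0,0,0,0,0,0.53],[0,0,0,0,0,0,0.57],[0,0,0,0,0,0,0.62],[0,0,0,0,0,0,0.68],[0,0,0,0,0,0,0.76],[0,0,0,0,0,0,0.85],[0,0,0,0,0,0,0.85],[0,0,0,-4,1.3,9.1,0.85],[0,0,0,-12,3.9,27.2,0.85],[0,0,0,-16,5.2,36.2,0.9],[0,0,0,-16,5.2,36.2,1],[0,0,0,-20,0,20,1],[0,0,0,-30,40,10,1],[0,0,0,-10,45,0,1],[0,0,0,0,45,0,1],[0,0,0,0,45,0,1],[0,0,0,0,0,0,1],[0,0,0,0,0,0,1],[0,0,0,0,0,0,1]]'
python3 - <<'E'
from h import *; from crate import R,O
p,d,c=grab("scene"); cv2.imwrite("pics/s6.png",cv2.resize(p[100:260,220:400,::-1],None,fx=3.6,fy=3.6,interpolation=cv2.INTER_CUBIC))
for n in ("scene","side"):
    p,d,c=grab(n); q=(cloud(d,c)-O)@R; q=q.reshape(-1,3)
    def sl(name,x0,x1,y0,y1,zs,w=.007):
        for z in zs:
            b=q[(q[:,0]>x0)&(q[:,0]<x1)&(q[:,1]>y0)&(q[:,1]<y1)&(abs(q[:,2]-z)<w)]
            if len(b)>4: print(name,z,len(b),(np.percentile(b[:,:2],[2,98],axis=0)*1000).round(1).tolist())
    sl("spice",-.06,.025,-.018,.034,(.08,.095,.104))
    sl("mill",-.06,.005,.036,.1,(.04,.055,.1,.115,.13))
    sl("tin",.002,.05,-.03,.09,(.05,.06),.004)
    sl("jam",-.06,.03,-.1,-.018,(.1,))
    print("spice top",q[(abs(q[:,0]+.02)<.015)&(abs(q[:,1]-.0075)<.012),2].mean())
E
```

```text
time: 25.55
ee_pos: [0.338, 0.0614, 0.4097]
tcp_rot: [0.175, 0.791, 0.573, 0.127]
contact_force: [-0.7, 0.9, 0.4]
gripper_width: 0.0853
gripper_force: 0.0
spice 0.08 6 [[-4.0, 11.0], [1.1, 16.5]]
spice 0.095 25 [[-41.2, -5.4], [2.2, 24.4]]
spice 0.104 172 [[-39.9, -14.9], [-0.8, 25.1]]
mill 0.04 165 [[-49.0, 43.5], [3.0, 96.0]]
mill 0.055 69 [[-35.9, 47.1], [4.6, 80.8]]
mill 0.1 28 [[-41.7, 66.7], [-4.8, 83.3]]
mill 0.115 67 [[-49.7, 56.6], [-4.2, 85.2]]
mill 0.13 163 [[-46.8, 44.4], [-8.2, 81.0]]
tin 0.05 37 [[5.4, -29.1], [28.4, 79.5]]
tin 0.06 214 [[3.3, -23.0], [26.7, 71.6]]
jam 0.1 250 [[-22.5, -83.8], [17.5, -23.0]]
spice top 0.10620492408755398
spice 0.08 7 [[-41.6, 9.7], [-0.7, 21.2]]
spice 0.095 20 [[-40.5, -0.0], [0.4, 25.4]]
spice 0.104 130 [[-38.0, -13.2], [-1.2, 25.4]]
mill 0.04 148 [[-49.2, 41.1], [3.8, 98.2]]
mill 0.055 56 [[-38.2, 47.5], [4.5, 83.5]]
mill 0.1 25 [[-44.2, 70.6], [-6.4, 83.9]]
mill 0.115 55 [[-50.5, 51.8], [-5.2, 86.3]]
mill 0.13 141 [[-46.8, 44.2], [-8.9, 83.3]]
tin 0.05 29 [[2.9, -26.8], [27.1, 83.5]]
tin 0.06 171 [[3.0, -24.3], [26.2, 73.0]]
jam 0.1 169 [[-40.2, -81.8], [17.7, -22.2]]
spice top 0.10686989982143232
```

View pics/s6.png

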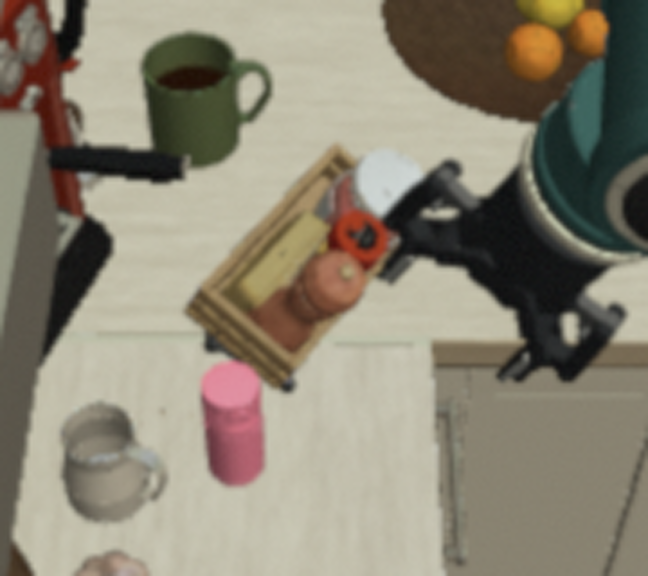

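Everything is in the crate (crop: jam lid (388,180), spice cap (360,237), mill (333,285), tin (280,255)). The spice jar's top measures 106 mm above the floor, the leans are within limits, and the gripper is clear. Handing in.

```bash
python3 -m jog '[[0,0,0,0,0,0,1],[0,0,0,0,0,0,1]]' | head -1; python3 -c "
from rig import job_done; print(job_done())"
```

```text
time: 25.9
the job is handed in; nothing more can be done
None
```

I packed the mill, sardine tin and spice jar into the crate beside the jam jar and handed the job in after about 26 s; the last camera check had everything in place, with the mill leaning about 7° against the front wall and the tin tilted forward by at most about 13°, both within limits, but the hand-in returned no verdict.

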